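Wedge up the short legs of a stool until its seat is level

TASK

The new three-legged stool on the bench leans: the two legs beside the straight edge of its seat are too short. Push one of the two wooden wedges, thin end first and lying flat on the bench, under the foot of each of these two legs until the seat is level and the stool stands on its long leg and the two wedges, so that its feet can be scribed to length. Leave the stool where it stands, never lay it over, and do not disturb the jar, the tin, the tape measure or the wood block.

Things in the scene. Friction and masses are not known exactly. Their poses are not given: they have to be found in the camera images.
- stool: Wooden stool, 0.9 kg: D-shaped seat on three splayed round legs. Origin: 150 mm below the seat's top face. z is square to the seat, so the seat is level when z is vertical. +x points to the long leg; the straight edge (at x = -75 mm) and the two short legs are on the -x side. Stands loose on the bench (friction about 0.6); at the start it leans 3.4 degrees, down towards the short legs.
- seat_top (a point): Point of the seat's top face straight above the stool's origin, 150 mm over the bench. The seat is 28 mm thick; its round has a radius of 100 mm about a point 15 mm from here towards the long leg, its straight edge lies 75 mm from here the other way.
- foot_long (a point): Centre of the foot of the long leg, in the stool's frame at (79, 0, 4) mm. The legs lean 17.5 degrees, in going up, are 24 mm thick at the foot, 30 mm halfway, and are sawn square to their axis: each foot stands on the inner side of its rim, the outer side is about 7 mm clear of the bench, room for a wedge's tip from outside.
- foot_left (a point): Centre of the foot of the short leg on the stool's +y side, in the stool's frame at (-62, 91, 9) mm (the leg is 6 mm too short). The leg splays outwards along (-0.56, 0.83) of the stool's x and y; a wedge pushed in the opposite direction, or up to 30 degrees off it, goes squarely enough under the foot.
- foot_right (a point): Centre of the foot of the short leg on the stool's -y side, in the stool's frame at (-62, -91, 12) mm (the leg is 9 mm too short). It splays outwards along (-0.56, -0.83).
- wedge_1: Loose plain wooden wedge, 30 g, 30 mm wide (x), 110 mm long (y); flat underside, 2 mm thick at the thin end (y = +55 mm), rising evenly to 22 mm at the thick end (y = -55 mm). Origin: centre of its underside; z up. It grips across its width near the thick end; under a foot it stays where it is let go.
- wedge_2: The other wedge, the same in every way; either wedge may serve either leg. (In the way between the robot's first pose and the work, a vice, 125 mm high, stands on the right front corner of the bench.)
- nail_jar: Glass jar of nails with a lid, 68 mm across, 84 mm high, standing loose on the bench near the stool. Origin: centre of its underside. Not to be disturbed.
- small_tin: Food tin, 76 mm across, 58 mm high, standing loose near the stool. Origin: centre of its underside. Not to be disturbed.
- tape_measure: Tape measure, 35 x 91 x 64 mm (x, y, z), standing loose near the stool. Origin: centre of its underside. Not to be disturbed.
- block: Reddish offcut block, 50 x 91 x 40 mm (x, y, z), lying loose near the stool. Origin: centre of its underside. Not to be disturbed.

How it is judged:
By the outcome, as a careful person would: the job done as asked, in the order asked, and still so for the second after the job is handed in, with the robot touching nothing.
It also fails if it takes over 72 s, if anything falls off the work surface, if the arm or the gripper's body presses on something with over 40 N, if the wrist force passes 120 N, or if a joint passes its speed limit or range.

ROBOT

A 7-joint arm with a two-finger parallel gripper is mounted at the origin on a cart in front of the work surface, level with it; the furniture and walls round the work are solid. World frame = base frame: x ahead of the robot, y to its left, z up, the work surface at z = 0. Lengths are in m, angles in rad, forces in N, time in s.
With the tool pointing down it reaches from about 0.425 to 0.925 m from the base axis. Payload 6.8 kg.
Tool frame: the origin (TCP) lies on the centre line of the jaws, within the pads' length; the fingertips stand 8 mm ahead of it and the grasp point (between the pads) lies 11 mm behind it (bot.tips_ahead is the distance from the TCP to the fingertips, in m); z points along the fingers, y is the line along which they close (so a half turn about z gives the same grasp; the last joint's range is limited). The gripper opens to 85 mm and grips with 20 to 120 N. Pads are 22 mm wide; open, the fingers measure 114 mm over their backs; the gripper's body (76 mm by 85 mm) begins 54 mm behind the grasp point. The pads swing forward as they close: fully open they stand 13 mm farther back than shut.
Start: joints at [1.038, 0.477, 0.022, 1.555, -0.011, 1.109, -0.083], TCP at [0.278, -0.615, 0.239] pointing down, gripper open.
Joint ranges: [-2.96, 2.96], [-0.34, 2.1], [-1.41, 1.46], [0.24, 2.44], [-1.37, 4.51], [0.17, 1.92], [-2.96, 2.96]. Speed limits (rad/s): [2.39, 2.39, 3.14, 3.14, 3.14, 3.14, 3.14].

INTERFACE

Orientations are given as a unit quaternion [w, x, y, z].
In Python, from station import bot gives the robot as it stands.
- The arm moves only by the tool send_rows, never from a script. Its argument "deltas" is text: rows parted by semicolons, each of 4 numbers parted by spaces: the shift along the tool's x, y, z in m, then the turn about the tool's z in degrees. In form: x y z spin; .... A call has 1 to 5 rows; each row is the pose to reach, as a shift and turn from the pose commanded when the call began, along the tool's axes at that moment; what a row does not reach only later rows make up. A row lasts 1/10 s, in which the tool goes at most 50 mm and 8.59 degrees, less where a joint would pass 70% of its speed; a pose out of reach is approached as far as the arm can. A call with a gripper value outside its range is refused whole. "claw" is the opening, from 0 (shut) to 1 (fully open), set as the call begins (left out, the last holds). The fingers move at their own pace and stop on an object; "force" is the grip in N (left out, the last holds). Time passes only in rows, so rows that repeat a pose let the fingers close. It gives the time, the measured TCP pose, the force, the opening and the grip force at its end, in the units of the state.
- bot.get_obs(): the state, without advancing time (a new reading comes with each control period).
- bot.read_camera(name): name is "side" or "top" or "wrist"; returns a dict with "img" (420x560x3 uint8, red, green, blue), "depth" (420x560 float32, m along the optical axis (not along the pixel's ray), 0 where there is no reading), "fx", "fy", "cx", "cy" (pixels), "camera_from_world" (4x4, takes a point from world to camera coordinates). Camera axes: x right, y up, looking along -z (the intrinsics and any distortion apply to the point x, -y, -z); pixel columns grow to the right and rows downward; lengths in m; the calibration is good to about 2 mm. A picture is of the moment at which its call begins.
- bot.hand_in(): hands the job in; it is judged then, once.
Trained networks look in a picture, given as the dict that the camera call returned (one of the last four; its "shot" number tells which), for a name from the list of things; names that differ only in an ending like _2 or _b are one class to them, and where a whole thing is asked for, a point or a joint stands for the part that bears it (a point fixed in the world has none). Each returns a list of dicts, best first, with "confidence" (0 to 1); they miss things now and then, are a little off and sometimes report something else, mostly with a low value. They report only what shows in the picture. A call takes as long as a camera call.
- bot.masks_of(picture, query): "mask" (420x560 bool, what is visible of it).
- bot.landmark_of(picture, query): "xyz" ([x, y, z] in m, in world coordinates, good to about 4 mm: a listed point, or the origin of a listed thing).
The state is a dict: "t": time; "q": joint angles; "joint_vel": joint speeds; "joint_torque": joint torques, N m; "eef_pos": TCP position; "tool_rot": TCP orientation; "contact_force": force on the tool from outside, world axes, zero at the start; "torque": the same for the moment, N m; "gripper_width": opening from 0.0 (shut) to 1.0 (fully open); "grasp_force": force on a finger pad.
Only numpy, scipy, OpenCV 4.12 (cv2) and the standard library are available. Lean on these libraries where they do the work, as an engineer would, in place of code of your own. Each camera call takes 0.05 s, during which the arm holds its last target. There are 200 camera calls.

## Working session

There is one attempt and no reset: what is moved stays moved. The work goes in short steps, Python scripts to look and compute and a tool call to move; the robot and the scene stay as the last step left them, time stands still between calls to the robot, and variables do not carry over. Pictures are saved under pics/ and viewed, at most 13 in all, crops included, and the job is handed in when it is done.

Besides the shell and the picture viewer there is one more tool, called in YAML: its name, and indented under it one key for each argument. send_rows: Moves the arm, as the interface text tells. Its arguments: {"type":"object","properties":{"deltas":{"type":"string"},"claw":{"type":"number"},"force":{"type":"number"}},"required":["deltas"]}

```bash
mkdir -p pics; ls; cat > h.py <<'E'
from station import bot
import numpy as np, cv2
from scipy.spatial.transform import Rotation as R
def save(p,name): cv2.imwrite('pics/'+name+'.png',cv2.cvtColor(p['img'],cv2.COLOR_RGB2BGR))
def cloud(p,mask=None):
    d=p['depth']; v,u=np.nonzero((d>0)&(mask if mask is not None else True))
    z=d[v,u]; c=np.c_[(u-p['cx'])/p['fx']*z,-(v-p['cy'])/p['fy']*z,-z,np.ones(len(z))]
    return (c@np.linalg.inv(p['camera_from_world']).T)[:,:3]
def proj(p,X):
    c=np.c_[np.atleast_2d(X),np.ones(len(np.atleast_2d(X)))]@np.array(p['camera_from_world']).T
    return np.c_[p['cx']+p['fx']*c[:,0]/-c[:,2],p['cy']+p['fy']*c[:,1]/c[:,2]]
E
python3 - <<'E'
from h import *
o=bot.get_obs(); print(o['t'],np.round(o['eef_pos'],3),np.round(o['tool_rot'],3),o['contact_force'])
for n in ['top','side']:
    p=bot.read_camera(n); save(p,n+'0'); print(n,p['fx'],np.round(np.linalg.inv(p['camera_from_world'])[:3,3],3))
    for q in ['seat_top','foot_long','foot_left','foot_right','wedge_1','nail_jar','small_tin','tape_measure','block','stool']:
        print(q,[(np.round(r['xyz'],3).tolist(),round(r['confidence'],2)) for r in bot.landmark_of(p,q)][:4])
    for q in ['wedge_1']:
        for m in bot.masks_of(p,q)[:3]:
            if m['mask'].sum()<20: continue
            c=cloud(p,m['mask']); c=c[(c[:,2]>-.01)&(c[:,2]<.04)]
            print(round(m['confidence'],2),cv2.minAreaRect((c[:,:2]*1000).astype(np.float32)),c[:,2].min(),c[:,2].max())
            # gradient
            A=np.c_[c[:,:2],np.ones(len(c))]; print(' grad',np.linalg.lstsq(A,c[:,2],rcond=None)[0])
E
```

```text
pics
0.0 [ 0.278 -0.614  0.238] [-0.001  0.978  0.211 -0.   ] [-0.53772679  0.57976009 -0.85137023]
top 415.89739272450333 [ 0.159 -0.212  0.985]
seat_top [([0.597, -0.013, 0.145], 0.96)]
foot_long [([0.584, 0.216, 0.005], 0.51), ([0.433, 0.094, -0.0], 0.35)]
foot_left [([0.545, 0.077, 0.002], 0.63), ([0.43, 0.094, 0.0], 0.44)]
foot_right [([0.543, -0.101, 0.003], 0.81)]
wedge_1 [([0.549, -0.252, 0.004], 0.73), ([0.586, 0.213, 0.004], 0.59)]
nail_jar [([0.687, -0.163, 0.001], 0.59)]
small_tin [([0.69, 0.109, -0.001], 0.78), ([0.609, -0.015, -0.004], 0.16)]
tape_measure [([0.432, 0.095, -0.002], 0.74)]
block [([0.424, -0.13, -0.003], 0.61)]
stool [([0.606, -0.012, -0.006], 0.65)]
0.69 ((552.670654296875, -254.1763458251953), (111.90442657470703, 40.111080169677734), 62.453277587890625) -0.0037781213558722992 0.024523456974068547
 grad [-0.07069342 -0.12484143  0.01751463]
side 502.53935083541984 [-0.346  0.147  0.535]
seat_top [([0.603, -0.014, 0.148], 0.86), ([0.546, 0.08, 0.006], 0.28)]
foot_long [([0.689, -0.013, 0.0], 0.96)]
foot_left [([0.543, 0.08, 0.004], 0.78)]
foot_right [([0.581, 0.216, -0.001], 0.65)]
wedge_1 []
nail_jar []
small_tin [([0.685, 0.111, -0.002], 0.77)]
tape_measure [([0.437, 0.096, -0.002], 0.55)]
block []
stool []
0.97 ((581.7627563476562, 215.6782684326172), (116.78170776367188, 33.51898193359375), 62.833805084228516) 0.0003042996130017128 0.024314145749471217
 grad [ 0.07973523 -0.16069892 -0.0009487 ]
```

View pics/top0.png

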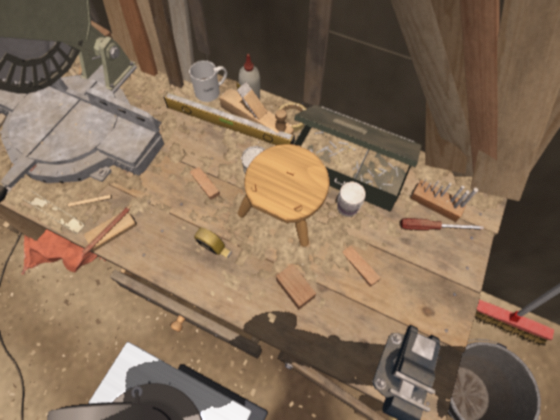

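View pics/side0.png

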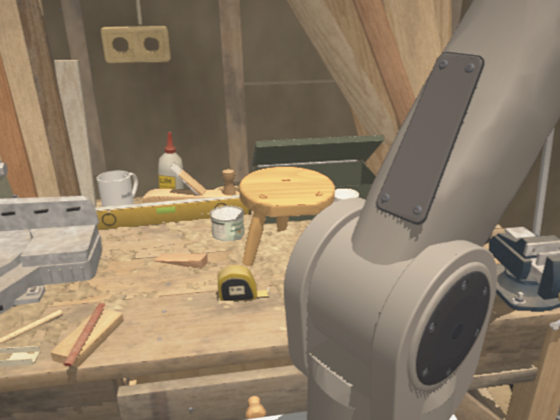

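The top view shows the stool at about (285,185), the right wedge at (362,266), the left wedge at (205,184), the tape at (210,240), the block at (295,285), and the tin and jar behind the stool. The side view shows the left wedge with its thick end on the right (towards -y).

```bash
cat >> h.py <<'E'
def seat(p):
    m=bot.masks_of(p,'stool')[0]['mask']; c=cloud(p,m); c=c[(c[:,2]>.13)&(c[:,2]<.165)]
    for _ in range(4):
        A=np.c_[c[:,:2]-c[:,:2].mean(0),np.ones(len(c))]; s=np.linalg.lstsq(A,c[:,2],rcond=None)[0]; r=c[:,2]-A@s; c=c[abs(r)<max(.003,2*r.std())]
    b=cloud(p); b=b[(abs(b[:,2])<.006)&(b[:,0]>.4)&(b[:,0]<.7)&(abs(b[:,1])<.3)]
    B=np.c_[b[:,:2],np.ones(len(b))]; sb=np.linalg.lstsq(B,b[:,2],rcond=None)[0]
    return c,s,sb
def rect(c):
    return cv2.minAreaRect((c[:,:2]*1000).astype(np.float32))
def rep(c):
    r=rect(c); bp=cv2.boxPoints(r); e=[bp[1]-bp[0],bp[2]-bp[1]]; e=max(e,key=np.linalg.norm)
    A=np.c_[c[:,:2],np.ones(len(c))]; g=np.linalg.lstsq(A,c[:,2],rcond=None)[0][:2]
    return np.round(r[0]),np.round(r[1]),'axis',round(np.degrees(np.arctan2(e[1],e[0]))%180,1),'thin dir',round(np.degrees(np.arctan2(-g[1],-g[0])),1),'slope',round(np.hypot(*g),3)
E
python3 - <<'E'
from h import *
p=bot.read_camera('top')
c,s,sb=seat(p); print('seat slope deg',np.degrees(s[:2]),'bench',np.degrees(sb[:2]),'meanz',s[2])
print('extent',c.min(0),c.max(0), rect(c))
h=cv2.convexHull((c[:,:2]*1000).astype(np.float32))[:,0]
hx=h[h[:,0]>c[:,0].min()*1000+35]
A=np.c_[2*hx,np.ones(len(hx))]; q=np.linalg.lstsq(A,(hx**2).sum(1),rcond=None)[0]; print('circle',q[:2],np.sqrt(q[2]+q[0]**2+q[1]**2))
a=cloud(p); 
d=p['depth']
for nm,ctr,rad,lo,hi in [('wR',(.552,-.254),.07,.003,.03),('wL',(.583,.215),.07,.003,.03),('tape',(.434,.095),.07,.045,.07),('block',(.424,-.13),.07,.03,.05),('jar',(.687,-.163),.06,.075,.095),('tin',(.688,.11),.06,.05,.07)]:
    k=a[(np.hypot(a[:,0]-ctr[0],a[:,1]-ctr[1])<rad)&(a[:,2]>lo)&(a[:,2]<hi)]
    print(nm,len(k),*(rep(k) if len(k)>10 else []))
for n in ['side']:
    p=bot.read_camera(n)
    for q in ['wedge_1','tape_measure']:
        m=bot.masks_of(p,q); 
        if m: k=cloud(p,m[0]['mask']); k=k[(k[:,2]>-.005)&(k[:,2]<.07)&(k[:,0]>.35)]; print(q,*rep(k))
    print([ (r['xyz'],r['confidence']) for r in bot.landmark_of(p,'wedge_1')])
E
```

```text
seat slope deg [3.2679457  0.86917217] bench [ 0.22177537 -0.07656954] meanz 0.14503370888930422
extent [ 0.52319421 -0.11419428  0.13717316] [0.71107361 0.08163216 0.15340824] ((617.6298828125, -16.402931213378906), (195.86822509765625, 187.31060791015625), 88.84844207763672)
circle [613.26351437 -16.65018634] 98.07361355883911
wR 653 [ 555. -248.] [123. 133.] axis 139.3 thin dir 70.8 slope 0.134
wL 435 [586. 221.] [126. 121.] axis 12.6 thin dir 43.9 slope 0.125
tape 312 [434. 110.] [59. 35.] axis 86.3 thin dir -157.7 slope 0.158
block 847 [ 427. -132.] [91. 51.] axis 63.8 thin dir 171.6 slope 0.015
jar 575 [ 690. -163.] [74. 91.] axis 90.1 thin dir 104.2 slope 0.009
tin 260 [689. 125.] [40. 74.] axis 169.5 thin dir -154.8 slope 0.001
wedge_1 [581. 213.] [112.  33.] axis 63.6 thin dir 120.7 slope 0.204
tape_measure [483.  97.] [138.  91.] axis 0.1 thin dir -58.1 slope 0.269
[([0.5833, 0.2144, 0.0019], 0.97)]
```

send_rows:
  deltas: "0.03 -0.015 0 0; 0.07 -0.037 0 0; 0.11 -0.058 0 0; 0.15 -0.078 0 0; 0.19 -0.1 0 0"
  claw: 0.65

```text
t: 2.0
eef_pos: [0.4111, -0.4443, 0.2395]
tool_rot: [0.0, 0.978, 0.211, 0.0]
contact_force: [0.5, 0.0, 0.4]
gripper_width: 0.653
grasp_force: 0.0
```

send_rows:
  deltas: "0.04 -0.02 0 -7; 0.08 -0.042 0 -14; 0.12 -0.063 0 -21; 0.15 -0.079 0 -28; 0.177 -0.092 0 -36"

```text
t: 2.5
eef_pos: [0.5348, -0.2865, 0.2396]
tool_rot: [0.0, 0.863, 0.506, 0.0]
contact_force: [-0.7, 0.5, -0.6]
gripper_width: 0.652
grasp_force: 0.0
```

```bash
cat >> h.py <<'E'
def go(x,y,z,yang=None):
    """print tool-frame shift and spin to world target (tool y at yang deg)"""
    o=bot.get_obs(); w,a,b,c=o['tool_rot']; M=R.from_quat([a,b,c,w]).as_matrix(); e=np.array(o['eef_pos'])
    d=M.T@(np.array([x,y,z])-e); ya=np.degrees(np.arctan2(M[1,1],M[0,1]))
    s=None if yang is None else -((yang-ya+180)%360-180)
    print('t',round(o['t'],2),'tcp',np.round(e,4),'yang',round(ya,1),'tilt z',np.round(M[:,2],3),'q7',round(o['q'][6],2),'F',np.round(o['contact_force'],1),'w',round(o['gripper_width'],3),'gf',round(o['grasp_force'],1)); print('  shift',np.round(d,4),'spin',s)
def wedge(p,lo=.0035,near=None):
    out=[]
    for m in bot.masks_of(p,'wedge_1')[:3]:
        k=cloud(p,m['mask']); k=k[(k[:,2]>-.004)&(k[:,2]<.035)]
        if len(k)>50: out.append((round(m['confidence'],2),*rep(k))); print(*out[-1])
E
python3 - <<'E'
from h import *
p=bot.read_camera('wrist'); save(p,'w1'); wedge(p)
print([(np.round(r['xyz'],4),round(r['confidence'],2)) for r in bot.landmark_of(p,'wedge_1')])
go(.533,-.2885,.05,-28)
E
```

```text
0.65 [ 550. -252.] [115.  31.] axis 60.5 thin dir 60.2 slope 0.181
[(array([ 5.537e-01, -2.495e-01, -1.000e-04]), 0.88)]
t 2.65 tcp [ 0.535  -0.2864  0.2394] yang -29.4 tilt z [ 0.001  0.001 -1.   ] q7 -0.21 F [-0.8 -0.6 -0.9] w 0.648 gf 0.0
  shift [-0.0031 -0.0008  0.1894] spin -1.4142902562063
```

View pics/w1.png

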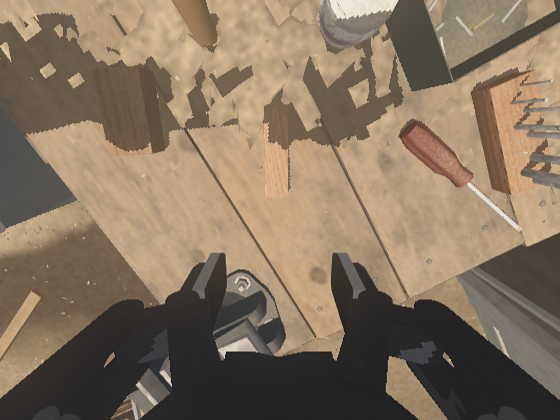

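The picture shows the right wedge at (277,160), thick end near me at (277,190), lined up with the jaws. I'll descend on its thick end.

send_rows:
  deltas: "-0.001 -0.0015 0.045 0; -0.002 -0.003 0.09 0; -0.002 -0.003 0.135 0; -0.002 -0.003 0.175 0; -0.002 -0.003 0.2 0"

```text
t: 3.15
eef_pos: [0.5271, -0.2902, 0.0362]
tool_rot: [-0.001, 0.865, 0.501, -0.002]
contact_force: [0.0, -0.6, -0.1]
gripper_width: 0.652
grasp_force: 0.0
```

send_rows:
  deltas: "0 0 0.015 0; 0 0 0.027 0; 0 0 0.029 0; 0 0 0.029 0"

```text
t: 3.55
eef_pos: [0.5303, -0.2896, 0.011]
tool_rot: [0.001, 0.865, 0.502, 0.0]
contact_force: [0.3, -0.7, -1.3]
gripper_width: 0.647
grasp_force: 0.0
```

send_rows:
  deltas: "0 0 0 0; 0 0 0 0; 0 0 0 0; 0 0 0 0; 0 0 0 0"
  claw: 0
  force: 30

```text
t: 4.05
eef_pos: [0.5309, -0.2896, 0.0117]
tool_rot: [0.001, 0.865, 0.503, 0.001]
contact_force: [-0.1, -0.3, 7.3]
gripper_width: 0.343
grasp_force: 30.7
```

```bash
python3 - <<'E'
from h import *
p=bot.read_camera('wrist'); save(p,'w2'); wedge(p)
go(.531,-.287,.012,-29)
E
```

```text
0.73 [ 552. -250.] [111.  31.] axis 61.0 thin dir 61.3 slope 0.181
t 4.15 tcp [ 0.5308 -0.2896  0.0117] yang -29.7 tilt z [ 0.002 -0.001 -1.   ] q7 -0.29 F [-0.3  0.2  5.5] w 0.343 gf 30.7
  shift [ 0.0023 -0.0011 -0.0003] spin -0.6683120256909376
```

View pics/w2.png

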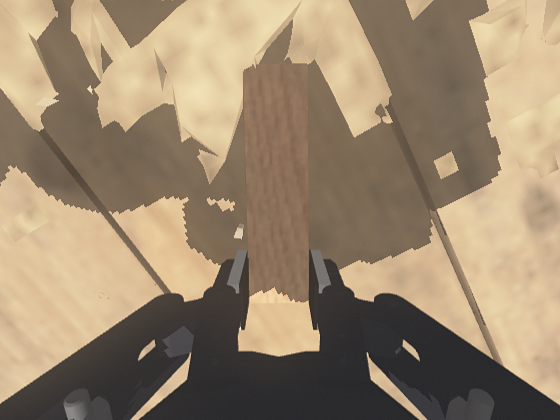

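The wedge is gripped squarely: thin end at (277,65), jaws at its thick end. Next I lift it slightly, carry it to the line of the right foot, and lower it.

send_rows:
  deltas: "0 0 -0.012 0; 0.011 -0.015 -0.012 -3; 0.022 -0.03 -0.012 -6; 0.033 -0.045 -0.012 -9.5; 0.045 -0.06 -0.012 -9.5"

```text
t: 4.65
eef_pos: [0.4997, -0.22, 0.0231]
tool_rot: [0.0, 0.82, 0.573, 0.0]
contact_force: [0.6, -0.4, 0.5]
gripper_width: 0.341
grasp_force: 29.9
```

```bash
python3 - <<'E'
from h import *
p=bot.read_camera('wrist'); save(p,'w3'); wedge(p)
for q in ['foot_right','foot_left','foot_long']: print(q,[(np.round(r['xyz'],4),round(r['confidence'],2)) for r in bot.landmark_of(p,q)])
for n in ['top']:
    p=bot.read_camera(n)
    for q in ['foot_right','foot_left']: print(n,q,[(np.round(r['xyz'],4),round(r['confidence'],2)) for r in bot.landmark_of(p,q)])
go(.526,-.1504,.0117,-20)
E
```

```text
0.92 [ 510. -187.] [136.  33.] axis 70.7 thin dir 74.1 slope 0.183
0.29 [ 544. -107.] [11. 24.] axis 167.7 thin dir -111.6 slope 0.599
foot_right []
foot_left []
foot_long []
top foot_right []
top foot_left []
t 5.05 tcp [ 0.5004 -0.2214  0.0225] yang -20.2 tilt z [ 0.001 -0.001 -1.   ] q7 -0.26 F [-0.5  0.3 -0.1] w 0.344 gf 29.9
  shift [ 0.0755 -0.0006  0.0108] spin -0.23970238397981802
```

View pics/w3.png

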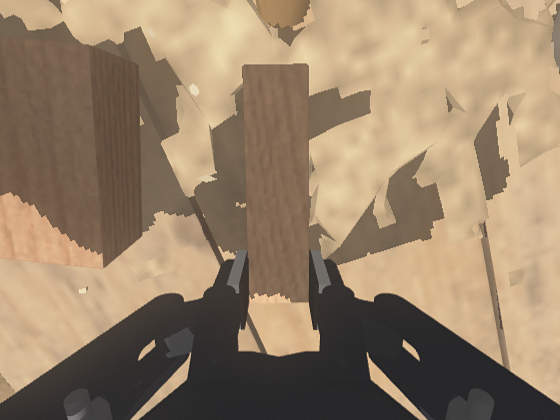

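The foot of the right leg shows at (285,15), its lower rim at row 27, just ahead of the wedge's tip (277,65) and nearly in line.

```bash
cat >> h.py <<'E'
def ray(p,u,v,z):
    T=np.linalg.inv(p['camera_from_world']); d=T[:3,:3]@np.array([(u-p['cx'])/p['fx'],-(v-p['cy'])/p['fy'],-1]); return T[:3,3]+d*(z-T[2,3])/d[2]
E
python3 - <<'E'
from h import *
p=bot.read_camera('wrist')
print('foot rim',ray(p,284,27,.008),'sides',ray(p,257,8,.016),ray(p,312,8,.016),'tip',ray(p,277,65,.013),ray(p,245,66,.013),ray(p,307,66,.013))
a=cloud(p); k=a[(a[:,1]>-.125)&(a[:,2]>.008)&(abs(a[:,0]-.543)<.03)]; print(len(k),k.min(0),k.max(0),k.mean(0))
E
```

```text
foot rim [ 0.5430204  -0.11392912  0.008     ] sides [ 0.53396945 -0.10548154  0.016     ] [ 0.55544717 -0.11339879  0.016     ] tip [ 0.53445417 -0.12809682  0.013     ] [ 0.52088111 -0.12352477  0.013     ] [ 0.54690718 -0.13312208  0.013     ]
979 [ 0.51878982 -0.1249767   0.00800429] [ 0.55468142 -0.10027235  0.02527088] [ 0.54090142 -0.11000758  0.01499806]
```

send_rows:
  deltas: "0 0.0025 0.005 0; 0 0.0025 0.0103 0; 0 0.0025 0.0103 0; 0.01 0.0025 0.0103 0; 0.02 0.0025 0.0103 0"

```text
t: 5.6
eef_pos: [0.5093, -0.2016, 0.0117]
tool_rot: [-0.0, 0.82, 0.572, -0.0]
contact_force: [0.1, -0.0, 0.5]
gripper_width: 0.344
grasp_force: 29.6
```

send_rows:
  deltas: "0.007 0 0 0; 0.014 0 0 0; 0.021 0 0 0; 0.028 0 0 0; 0.03 0 0 0"

```text
t: 6.1
eef_pos: [0.5199, -0.1731, 0.012]
tool_rot: [-0.0, 0.82, 0.573, 0.0]
contact_force: [-0.7, -2.1, -1.3]
gripper_width: 0.345
grasp_force: 29.7
```

```bash
python3 - <<'E'
from h import *
go(.529,-.1504,.0117,-20)
p=bot.read_camera('wrist'); save(p,'w4')
for _ in range(2):
    p=bot.read_camera('top'); c,s,sb=seat(p); print('seat slope',np.degrees(s[:2]),'bench',np.degrees(sb[:2]),s[2],c[:,:2].mean(0))
E
```

```text
t 6.1 tcp [ 0.5199 -0.1731  0.012 ] yang -20.1 tilt z [ 0.  0. -1.] q7 -0.35 F [-0.7 -2.1 -1.3] w 0.345 gf 29.7
  shift [0.0244 0.0008 0.0003] spin -0.09435232102691771Traceback (most recent call last):
  File "<stdin>", line 5, in <module>
  File "h.py", line 13, in seat
    m=bot.masks_of(p,'stool')[0]['mask']; c=cloud(p,m); c=c[(c[:,2]>.13)&(c[:,2]<.165)]
      ~~~~~~~~~~~~~~~~~~~~~~~^^^
IndexError: list index out of range
```

View pics/w4.png

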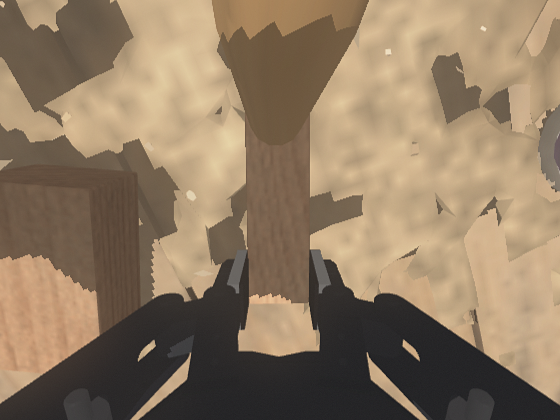

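The leg's foot sits centred on the wedge at (277,130), with the wedge well under it. I'll push most of the rest, then check the seat.

send_rows:
  deltas: "0.005 0 0 0; 0.01 0 0 0; 0.015 0 0 0; 0.02 0 0 0; 0.02 0 0 0"

```text
t: 6.75
eef_pos: [0.5271, -0.1541, 0.0121]
tool_rot: [-0.0, 0.82, 0.573, 0.0]
contact_force: [0.2, 1.1, -2.5]
gripper_width: 0.342
grasp_force: 29.7
```

```bash
cat >> h.py <<'E'
def seat(p):
    a=cloud(p); c=a[(a[:,2]>.13)&(a[:,2]<.165)&(np.hypot(a[:,0]-.61,a[:,1]+.015)<.085)]
    for i in range(8):
        A=np.c_[c[:,:2]-[.607,-.015],np.ones(len(c))]; s=np.linalg.lstsq(A,c[:,2],rcond=None)[0]; r=c[:,2]-A@s; c=c[abs(r)<max(.003,2*r.std())]
    b=a[(abs(a[:,2])<.006)&(a[:,0]>.4)&(a[:,0]<.7)&(abs(a[:,1])<.3)]
    B=np.c_[b[:,:2],np.ones(len(b))]; sb=np.linalg.lstsq(B,b[:,2],rcond=None)[0]
    return c,s,sb
def lev():
    for n in ['top','side']:
        p=bot.read_camera(n); c,s,sb=seat(p); print(n,len(c),'seat slope',np.round(np.degrees(s[:2]),2),'bench',np.round(np.degrees(sb[:2]),2),round(s[2],4),'sd',round((c[:,2]).std(),4))
E
python3 - <<'E'
from h import *
go(.529,-.1504,.0117,-20); lev()
E
```

```text
t 6.75 tcp [ 0.5271 -0.1541  0.0121] yang -20.1 tilt z [ 0.001  0.001 -1.   ] q7 -0.39 F [ 0.2  1.1 -2.5] w 0.342 gf 29.7
  shift [0.0041 0.0005 0.0004] spin -0.0737418519199764
top 0 seat slope [0. 0.] bench [0.19 0.44] 0.0 sd nan
side 2112 seat slope [ 1.31 -2.1 ] bench [ 0.36 -0.41] 0.1494 sd 0.002
  ret = _var(a, axis=axis, dtype=dtype, out=out, ddof=ddof,
  arrmean = um.true_divide(arrmean, div, out=arrmean,
  ret = ret.dtype.type(ret / rcount)
```

send_rows:
  deltas: "0.002 0 0 0; 0.002 0 0 0; 0.002 0 0 0"

```text
t: 7.15
eef_pos: [0.5271, -0.1537, 0.012]
tool_rot: [0.0, 0.82, 0.572, -0.0]
contact_force: [-0.0, -1.3, -1.5]
gripper_width: 0.344
grasp_force: 29.8
```

send_rows:
  deltas: "0 0 0 0; 0 0 0 0; 0 0 0 0; 0 0 0 0; -0.005 0 -0.01 0"
  claw: 0.65

```text
t: 7.65
eef_pos: [0.5248, -0.1574, 0.0215]
tool_rot: [-0.001, 0.82, 0.573, -0.0]
contact_force: [-0.9, 0.6, -0.1]
gripper_width: 0.65
grasp_force: 0.0
```

send_rows:
  deltas: "-0.01 0 -0.03 0; -0.03 0 -0.06 0; -0.06 0 -0.1 0; -0.08 0 -0.15 0; -0.1 0 -0.19 0"

```text
t: 8.15
eef_pos: [0.4902, -0.2531, 0.2148]
tool_rot: [0.0, 0.82, 0.572, 0.0]
contact_force: [1.1, -1.3, 0.2]
gripper_width: 0.652
grasp_force: 0.0
```

```bash
python3 - <<'E'
from h import *
go(.564,.177,.25,153.6); lev()
E
```

```text
t 8.15 tcp [ 0.4902 -0.2531  0.2148] yang -20.2 tilt z [ 0.001 -0.    -1.   ] q7 -0.09 F [ 1.1 -1.3  0.2] w 0.652 gf 0.0
  shift [ 0.4292 -0.0791 -0.0353] spin -173.78237521661737
top 3068 seat slope [ 1.34 -1.95] bench [ 0.28 -0.1 ] 0.1472 sd 0.0022
side 2112 seat slope [ 1.37 -1.95] bench [ 0.34 -0.44] 0.1493 sd 0.002
```

The seat now slopes as expected with the right leg at its length and the left still 6 mm low. On to the left wedge.

send_rows:
  deltas: "0.04 -0.008 -0.035 0; 0.085 -0.016 -0.035 0; 0.13 -0.024 -0.035 0; 0.175 -0.032 -0.035 0; 0.22 -0.04 -0.035 0"

```text
t: 8.75
eef_pos: [0.5289, -0.0301, 0.2473]
tool_rot: [0.0, 0.82, 0.572, 0.0]
contact_force: [2.0, -0.6, 0.0]
gripper_width: 0.65
grasp_force: 0.0
```

send_rows:
  deltas: "0.045 -0.008 0 -8; 0.09 -0.016 0 -16; 0.135 -0.025 0 -24; 0.18 -0.034 0 -32; 0.209 -0.039 0 -40"

```text
t: 9.25
eef_pos: [0.5639, 0.1819, 0.2473]
tool_rot: [-0.0, 0.571, 0.821, 0.001]
contact_force: [0.1, 0.2, 0.2]
gripper_width: 0.651
grasp_force: 0.0
```

send_rows:
  deltas: "0 0 0 -8.5; 0 0 0 -17; 0 0 0 -25.5; 0 0 0 -34; 0 0 0 -42"

```text
t: 9.75
eef_pos: [0.5643, 0.1776, 0.2469]
tool_rot: [-0.0, 0.24, 0.971, -0.0]
contact_force: [1.1, -0.3, 0.5]
gripper_width: 0.647
grasp_force: 0.0
```

send_rows:
  deltas: "0 0 0 -8.5; 0 0 0 -17; 0 0 0 -25.5; 0 0 0 -34; 0 0 0 -42"

```text
t: 10.25
eef_pos: [0.5643, 0.1775, 0.2469]
tool_rot: [-0.0, -0.124, 0.992, -0.0]
contact_force: [-0.2, 0.7, -0.3]
gripper_width: 0.65
grasp_force: 0.0
```

send_rows:
  deltas: "0 0 0 -8.5; 0 0 0 -17; 0 0 0 -25.5; 0 0 0 -34; 0 0 0 -42"

```text
t: 10.75
eef_pos: [0.5643, 0.1774, 0.2469]
tool_rot: [-0.0, -0.471, 0.882, -0.0]
contact_force: [-0.2, 0.2, 0.5]
gripper_width: 0.649
grasp_force: 0.0
```

```bash
python3 - <<'E'
from h import *
p=bot.read_camera('wrist'); save(p,'w5'); wedge(p)
print([(np.round(r['xyz'],4),round(r['confidence'],2)) for r in bot.landmark_of(p,'wedge_1')])
go(.564,.177,.011,153.6); print(bot.get_obs()['q'])
E
```

```text
0.56 [584. 216.] [112.  34.] axis 63.5 thin dir 58.9 slope 0.16
[(array([0.5795, 0.2111, 0.0017]), 0.82)]
t 10.9 tcp [0.5644 0.1775 0.2467] yang 145.7 tilt z [-0.001  0.    -1.   ] q7 1.71 F [-0.3  0.4  0.8] w 0.65 gf 0.0
  shift [ 6.000e-04 -1.000e-04  2.357e-01] spin -7.935245610845243
[ 0.35776242  0.5449132  -1.06500024  1.7018091   0.50708893  1.20225597
  1.70619178]
```

View pics/w5.png

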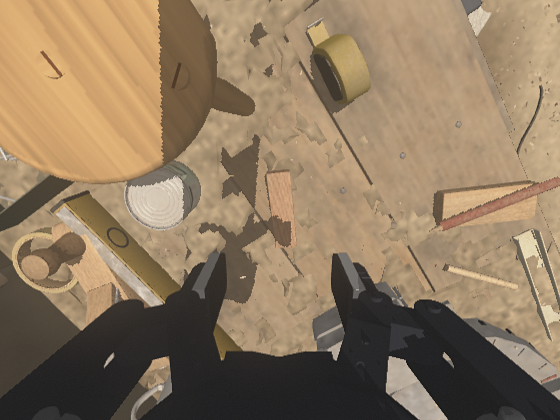

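The left wedge runs from (278,172), thick end, to (285,245), thin end, and lies between the jaws' line as planned.

send_rows:
  deltas: "0.003 0 0.045 -7.8; 0.003 0 0.09 -7.8; 0.003 0 0.135 -7.8; 0.003 0 0.175 -7.8; 0.003 0 0.2 -7.8"

```text
t: 11.4
eef_pos: [0.5615, 0.1742, 0.0439]
tool_rot: [-0.002, -0.526, 0.851, 0.0]
contact_force: [-0.4, -0.4, 0.7]
gripper_width: 0.653
grasp_force: 0.0
```

send_rows:
  deltas: "0 0 0.015 0; 0 0 0.027 0; 0 0 0.035 0; 0 0 0.035 0; 0 0 0.035 0"

```text
t: 11.9
eef_pos: [0.5636, 0.1757, 0.0129]
tool_rot: [0.001, -0.527, 0.85, -0.0]
contact_force: [0.4, -0.1, -0.3]
gripper_width: 0.651
grasp_force: 0.0
```

send_rows:
  deltas: "0 0 0 0; 0 0 0 0; 0 0 0 0; 0 0 0 0; 0 0 0 0"
  claw: 0
  force: 30

```text
t: 12.4
eef_pos: [0.5637, 0.1756, 0.013]
tool_rot: [0.001, -0.527, 0.85, -0.0]
contact_force: [-0.4, -0.9, 7.5]
gripper_width: 0.337
grasp_force: 30.8
```

```bash
python3 - <<'E'
from h import *
p=bot.read_camera('wrist'); save(p,'w6'); wedge(p)
go(.53,.14,.012,18)
E
```

```text
0.64 [574. 197.] [70. 33.] axis 61.9 thin dir 65.8 slope 0.082
t 12.5 tcp [0.5637 0.1756 0.013 ] yang 153.6 tilt z [ 0.002  0.    -1.   ] q7 1.61 F [-1.3 -1.9  7.2] w 0.348 gf 30.8
  shift [0.0468 0.0144 0.0009] spin 135.62646819226615
```

View pics/w6.png

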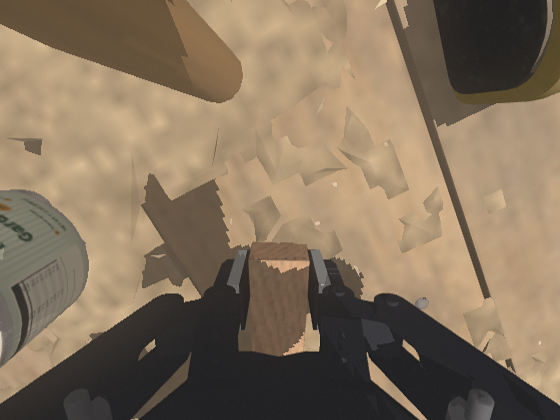

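The thick end is gripped at (278,250), with the thin end behind. Next I lift clear of the tin, carry it out to the left and turn it.

```bash
python3 - <<'E'
from h import *
p=bot.read_camera('wrist')
for v in (243,250): print(ray(p,278,v,.022))
print('foot L rim',ray(p,236,97,.008),ray(p,243,75,.015),ray(p,214,102,.01))
a=cloud(p); k=a[(a[:,2]>.005)&(a[:,2]<.03)&(abs(a[:,0]-.544)<.03)&(abs(a[:,1]-.08)<.03)]; print(len(k),k.min(0),k.max(0))
E
```

```text
[0.55562467 0.15843171 0.022     ]
[0.5572056  0.16161527 0.022     ]
foot L rim [0.54376503 0.0923579  0.008     ] [0.53640159 0.08702644 0.015     ] [0.55328421 0.0900966  0.01      ]
1472 [0.51990279 0.06857897 0.00500447] [0.57187745 0.10949029 0.02994513]
```

send_rows:
  deltas: "0 0 -0.04 0; 0 0 -0.085 0; 0.003 0.02 -0.1 0; 0.007 0.045 -0.1 0; 0.007 0.062 -0.1 8"

```text
t: 13.05
eef_pos: [0.503, 0.1967, 0.1125]
tool_rot: [0.0, -0.466, 0.885, 0.0]
contact_force: [-0.9, 0.4, 0.1]
gripper_width: 0.343
grasp_force: 30.0
```

send_rows:
  deltas: "0 0 0 8.5; 0 0 0 17; 0 0 0 25.5; 0 0 0 34; 0 0 0 42"

```text
t: 13.55
eef_pos: [0.5042, 0.1966, 0.1121]
tool_rot: [0.0, -0.116, 0.993, -0.0]
contact_force: [-0.6, 0.1, -0.7]
gripper_width: 0.343
grasp_force: 30.1
```

send_rows:
  deltas: "0 0 0 8.5; 0 0 0 17; 0 0 0 25.5; 0 0 0 34; 0 0 0 42"

```text
t: 14.05
eef_pos: [0.5042, 0.1966, 0.1121]
tool_rot: [0.0, 0.248, 0.969, 0.0]
contact_force: [-0.3, 0.2, -0.1]
gripper_width: 0.339
grasp_force: 30.1
```

send_rows:
  deltas: "0 0 0 8.5; 0 0 0 17; 0 0 0 25.5; 0 0 0 34; 0 0 0 42"

```text
t: 14.55
eef_pos: [0.5041, 0.1967, 0.1121]
tool_rot: [-0.0, 0.578, 0.816, 0.0]
contact_force: [0.4, -0.4, -0.8]
gripper_width: 0.343
grasp_force: 30.1
```

```bash
python3 - <<'E'
from h import *
go(.505,.197,.013,18)
for n in ['side','top']:
    p=bot.read_camera(n); save(p,n+'7'); wedge(p)
    for q in ['foot_left']: print(n,q,[(np.round(r['xyz'],4),round(r['confidence'],2)) for r in bot.landmark_of(p,q)])
E
```

```text
t 14.55 tcp [0.5041 0.1967 0.1121] yang 19.3 tilt z [ 0.  0. -1.] q7 -0.41 F [ 0.4 -0.4 -0.8] w 0.343 gf 30.1
  shift [-0.      0.0009  0.0991] spin 1.3107671377021006
side foot_left [(array([0.543 , 0.0811, 0.0071]), 0.83)]
0.58 [ 543. -114.] [110.  38.] axis 72.0 thin dir 95.1 slope 0.16
top foot_left [(array([0.5455, 0.079 , 0.0019]), 0.65)]
```

send_rows:
  deltas: "0 0.0005 0.04 0; 0 0.0005 0.08 0; 0 0.0005 0.0985 0; 0 0.0005 0.0985 0; 0 0.0005 0.0985 0"

```text
t: 15.35
eef_pos: [0.5046, 0.1968, 0.0131]
tool_rot: [-0.0, 0.576, 0.818, -0.0]
contact_force: [-0.1, -0.8, -0.6]
gripper_width: 0.342
grasp_force: 33.5
```

```bash
python3 - <<'E'
from h import *
go(.524,.1412,.013,19.3)
p=bot.read_camera('side'); save(p,'s8')
cv2.imwrite('pics/s8c.png',cv2.resize(cv2.imread('pics/s8.png')[150:330,130:350],None,fx=3,fy=3))
E
```

```text
t 15.35 tcp [0.5046 0.1968 0.0131] yang 19.7 tilt z [-0.001  0.    -1.   ] q7 -0.5 F [-0.1 -0.8 -0.6] w 0.342 gf 33.5
  shift [-0.0589 -0.0005  0.0001] spin 0.42260223770711036
```

View pics/s8c.png

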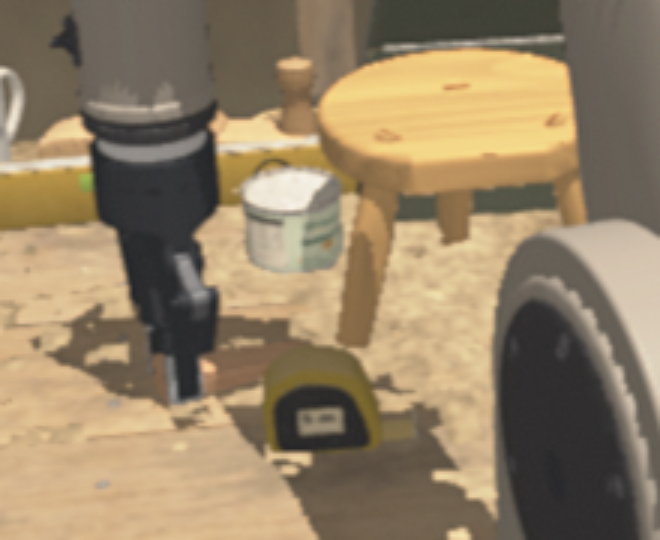

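The wedge lies flat in the jaws at (240,368) in the crop and points at the left foot (355,335), clear of the tape. Pushing.

send_rows:
  deltas: "-0.008 0 0 0; -0.016 0 0 0; -0.024 0 0 0; -0.031 0 0 0; -0.037 0 0 0"

```text
t: 15.9
eef_pos: [0.5175, 0.1608, 0.0135]
tool_rot: [0.0, 0.576, 0.817, -0.0]
contact_force: [-0.1, 1.4, -2.4]
gripper_width: 0.344
grasp_force: 33.3
```

send_rows:
  deltas: "-0.005 0 0 0; -0.01 0 0 0; -0.015 0 0 0; -0.017 0 0 0; -0.017 0 0 0"

```text
t: 16.4
eef_pos: [0.5232, 0.145, 0.0134]
tool_rot: [0.0, 0.576, 0.817, -0.0]
contact_force: [0.7, -0.7, -3.2]
gripper_width: 0.342
grasp_force: 33.3
```

```bash
python3 - <<'E'
from h import *
go(.524,.1412,.013,19.3);lev();lev()
E
```

```text
t 16.4 tcp [0.5232 0.145  0.0134] yang 19.6 tilt z [ 0.    -0.001 -1.   ] q7 -0.4 F [ 0.7 -0.7 -3.2] w 0.342 gf 33.3
  shift [-0.0039 -0.0005  0.0004] spin 0.2937985415674973
top 3146 seat slope [-0.11  0.11] bench [0.32 0.05] 0.1489 sd 0.0014
side 1838 seat slope [-0.02  0.08] bench [ 0.32 -0.46] 0.151 sd 0.0009
top 3168 seat slope [-0.13  0.12] bench [0.32 0.06] 0.1489 sd 0.0013
side 1852 seat slope [0.09 0.04] bench [ 0.32 -0.47] 0.151 sd 0.0009
```

Both cameras put the seat within about 0.15° of level, so I release and withdraw.

send_rows:
  deltas: "0 0 0 0; 0 0 0 0; 0 0 0 0; 0 0 0 0; 0.005 0 -0.01 0"
  claw: 0.65

```text
t: 17.1
eef_pos: [0.5206, 0.1497, 0.0229]
tool_rot: [-0.0, 0.577, 0.817, -0.001]
contact_force: [-0.6, -0.4, 0.1]
gripper_width: 0.651
grasp_force: 0.0
```

send_rows:
  deltas: "0.01 0 -0.03 0; 0.03 0 -0.06 0; 0.06 0 -0.1 0; 0.08 0 -0.15 0; 0.1 0 -0.19 0"

```text
t: 17.6
eef_pos: [0.4867, 0.246, 0.2162]
tool_rot: [0.0, 0.576, 0.818, 0.0]
contact_force: [1.2, 0.4, -0.1]
gripper_width: 0.652
grasp_force: 0.0
```

send_rows:
  deltas: "0 0 0 0; 0 0 0 0"

```text
t: 17.8
eef_pos: [0.4877, 0.2458, 0.2151]
tool_rot: [0.001, 0.576, 0.818, 0.001]
contact_force: [-0.3, -0.1, -0.7]
gripper_width: 0.647
grasp_force: 0.0
```

```bash
python3 - <<'E'
from h import *
go(.5,.2,.2,19.3);lev();lev()
p=bot.read_camera('top'); save(p,'t9'); wedge(p)
cv2.imwrite('pics/t9c.png',cv2.resize(cv2.imread('pics/t9.png')[120:320,170:410],None,fx=3,fy=3))
for q in ['nail_jar','small_tin','tape_measure','block','seat_top']:
    print(q,[(np.round(r['xyz'],3).tolist(),round(r['confidence'],2)) for r in bot.landmark_of(p,q)][:1])
E
```

```text
t 17.8 tcp [0.4877 0.2458 0.2151] yang 19.7 tilt z [ 0.003  0.001 -1.   ] q7 -0.43 F [-0.3 -0.1 -0.7] w 0.647 gf 0.0
  shift [-0.0472 -0.0039  0.0151] spin 0.42963858335428995
top 3288 seat slope [ 0.75 -1.08] bench [ 0.24 -0.08] 0.1476 sd 0.0017
side 1996 seat slope [ 0.88 -1.13] bench [ 0.32 -0.46] 0.1498 sd 0.0014
top 3255 seat slope [ 0.67 -1.11] bench [ 0.23 -0.08] 0.1476 sd 0.0016
side 1995 seat slope [ 0.82 -1.11] bench [ 0.32 -0.47] 0.1497 sd 0.0014
0.88 [533. 111.] [32. 93.] axis 111.4 thin dir -106.8 slope 0.209
0.78 [ 549. -125.] [110.  37.] axis 59.9 thin dir 115.5 slope 0.208
nail_jar [([0.685, -0.162, -0.002], 0.9)]
small_tin [([0.557, -0.117, 0.013], 0.72)]
tape_measure [([0.431, 0.094, -0.001], 0.89)]
block [([0.425, -0.13, 0.003], 0.91)]
seat_top [([0.614, -0.02, 0.146], 0.6)]
```

View pics/t9c.png

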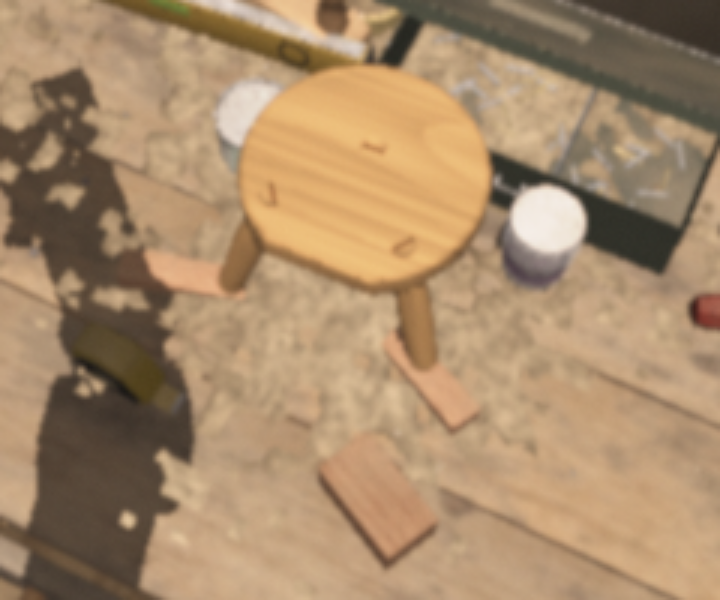

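After release the left side sank about 3 mm (slope about 0.75°, -1.1°). The right wedge is fine, and the left wedge's tip sits only just past the foot (crop (240,292)), so it must go further. First I check whether the stool shifted.

```bash
python3 - <<'E'
from h import *
p=bot.read_camera('top')
a=cloud(p); c=a[(a[:,2]>.135)&(a[:,2]<.165)&(np.hypot(a[:,0]-.615,a[:,1]+.015)<.13)]
h=cv2.convexHull((c[:,:2]*1000).astype(np.float32))[:,0]; hx=h[h[:,0]>c[:,0].min()*1000+35]
A=np.c_[2*hx,np.ones(len(hx))]; q=np.linalg.lstsq(A,(hx**2).sum(1),rcond=None)[0]; print('circle',q[:2],np.sqrt(q[2]+q[0]**2+q[1]**2),c.min(0),c.max(0))
w=bot.read_camera('wrist'); wedge(w)
for pp,n in ((p,'top'),(w,'wrist'),(bot.read_camera('side'),'side')):
    for f in ['foot_left','foot_right','foot_long','seat_top','wedge_1']: print(n,f,[(np.round(r['xyz'],3).tolist(),round(r['confidence'],2)) for r in bot.landmark_of(pp,f)][:3])
E
```

```text
circle [626.57159329 -22.02401638] 99.38059734023285 [ 0.53612282 -0.12136677  0.13500967] [0.72554197 0.077355   0.15517703]
0.69 [538. 108.] [ 30. 108.] axis 110.0 thin dir -65.1 slope 0.12
top foot_left [([0.551, 0.065, 0.001], 0.72)]
top foot_right [([0.556, -0.116, 0.013], 0.62), ([0.43, 0.096, -0.004], 0.36)]
top foot_long []
top seat_top [([0.612, -0.016, 0.146], 0.74)]
top wedge_1 [([0.54, 0.104, 0.004], 0.83), ([0.545, -0.126, 0.005], 0.65)]
wrist foot_left [([0.549, 0.066, 0.008], 0.74)]
wrist foot_right []
wrist foot_long []
wrist seat_top []
wrist wedge_1 [([0.534, 0.102, 0.001], 0.81)]
side foot_left [([0.546, 0.064, 0.006], 0.71)]
side foot_right []
side foot_long [([0.694, -0.018, 0.004], 0.72), ([0.536, 0.108, -0.001], 0.68)]
side seat_top [([0.617, -0.02, 0.153], 0.94)]
side wedge_1 [([0.536, 0.106, 0.002], 0.65)]
```

The stool slid about 12 mm along the left push: the feet read (0.549,0.065) and (0.555,-0.116), and the right wedge went with it. I think the held wedge was pitched up slightly. I'll regrip it where it lies flat and push it in gently.

send_rows:
  deltas: "-0.02 0 0.04 0; -0.04 0 0.09 0; -0.07 0 0.13 0; -0.09 0 0.16 0; -0.1 0 0.18 0"

```text
t: 19.8
eef_pos: [0.5207, 0.1472, 0.0307]
tool_rot: [-0.001, 0.577, 0.817, -0.002]
contact_force: [0.1, 0.0, -0.2]
gripper_width: 0.65
grasp_force: 0.0
```

send_rows:
  deltas: "-0.003 0 0.01 0; -0.005 0 0.02 0; -0.005 0 0.0215 0; -0.005 0 0.0215 0"

```text
t: 20.2
eef_pos: [0.5232, 0.1471, 0.0127]
tool_rot: [0.0, 0.576, 0.818, 0.001]
contact_force: [1.1, 0.3, 0.4]
gripper_width: 0.649
grasp_force: 0.0
```

send_rows:
  deltas: "0 0 0 0; 0 0 0 0; 0 0 0 0; 0 0 0 0; 0 0 0 0"
  claw: 0
  force: 20

```text
t: 20.7
eef_pos: [0.5235, 0.1467, 0.013]
tool_rot: [0.0, 0.576, 0.817, 0.001]
contact_force: [-1.1, 1.9, 6.6]
gripper_width: 0.347
grasp_force: 20.9
```

send_rows:
  deltas: "-0.002 0 0 0; -0.004 0 0 0; -0.006 0 0 0; -0.008 0 0 0; -0.008 0 0 0"

```text
t: 21.2
eef_pos: [0.5261, 0.1408, 0.013]
tool_rot: [-0.0, 0.575, 0.818, 0.002]
contact_force: [-1.3, 4.2, 4.7]
gripper_width: 0.348
grasp_force: 20.7
```

```bash
python3 - <<'E'
from h import *
go(.5232,.145,.0125,19.7);lev()
for n in ['side','top']:
  p=bot.read_camera(n)
  print([(f,np.round(r['xyz'],3).tolist()) for f in ['foot_left','foot_right','seat_top'] for r in bot.landmark_of(p,f)[:1]])
E
```

```text
t 21.2 tcp [0.5261 0.1408 0.013 ] yang 19.7 tilt z [ 0.002  0.003 -1.   ] q7 -0.39 F [-1.3  4.2  4.7] w 0.348 gf 20.7
  shift [ 0.0049 -0.0013  0.0005] spin 0.03468418864773071
top 3222 seat slope [ 0.49 -0.73] bench [0.32 0.06] 0.148 sd 0.0015
side 1969 seat slope [ 0.58 -0.73] bench [ 0.32 -0.47] 0.1501 sd 0.0011
[('foot_left', [0.546, 0.068, 0.008]), ('seat_top', [0.619, -0.021, 0.152])]
[('foot_left', [0.551, 0.066, 0.007]), ('foot_right', [0.555, -0.114, 0.015]), ('seat_top', [0.613, -0.02, 0.148])]
```

The stool stays put this time and the left foot is rising as it should. About 12 mm to go.

send_rows:
  deltas: "-0.002 0 0 0; -0.004 0 0 0; -0.006 0 0 0; -0.008 0 0 0; -0.01 0 0 0"

```text
t: 22.2
eef_pos: [0.5294, 0.1317, 0.013]
tool_rot: [-0.0, 0.575, 0.818, 0.002]
contact_force: [-1.9, 6.4, 6.0]
gripper_width: 0.345
grasp_force: 20.7
```

send_rows:
  deltas: "-0.001 0 0 0; -0.001 0 0 0; -0.001 0 0 0"

```text
t: 22.5
eef_pos: [0.5298, 0.1306, 0.013]
tool_rot: [-0.0, 0.575, 0.818, 0.002]
contact_force: [-2.8, 4.7, 5.1]
gripper_width: 0.346
grasp_force: 20.7
```

```bash
python3 - <<'E'
from h import *
go(.5232,.145,.0125,19.7);lev()
for n in ['side','top']:
  p=bot.read_camera(n)
  print([(f,np.round(r['xyz'],3).tolist()) for f in ['foot_left','foot_right','seat_top'] for r in bot.landmark_of(p,f)[:1]])
E
```

```text
t 22.5 tcp [0.5298 0.1306 0.013 ] yang 19.7 tilt z [ 0.002  0.003 -1.   ] q7 -0.37 F [-2.8  4.7  5.1] w 0.346 gf 20.7
  shift [ 0.0158 -0.0013  0.0005] spin 0.04205872768386598
top 3198 seat slope [-0.02 -0.06] bench [0.35 0.11] 0.1487 sd 0.0013
side 1887 seat slope [ 0.16 -0.07] bench [ 0.31 -0.46] 0.1508 sd 0.0009
[('foot_left', [0.551, 0.063, 0.01]), ('seat_top', [0.542, 0.09, 0.002])]
[('foot_left', [0.547, 0.065, 0.006]), ('foot_right', [0.554, -0.116, 0.012]), ('seat_top', [0.614, -0.023, 0.15])]
```

send_rows:
  deltas: "0 0 0 0; 0 0 0 0; 0 0 0 0; 0 0 0 0; 0.005 0 -0.01 0"
  claw: 0.65

```text
t: 23.5
eef_pos: [0.5269, 0.1314, 0.0212]
tool_rot: [-0.001, 0.577, 0.817, -0.001]
contact_force: [-0.4, 0.3, 0.7]
gripper_width: 0.649
grasp_force: 0.0
```

send_rows:
  deltas: "0.01 0 -0.03 0; 0.03 0 -0.06 0; 0.06 0 -0.1 0; 0.08 0 -0.15 0; 0.1 0 -0.19 0"

```text
t: 24.0
eef_pos: [0.4931, 0.228, 0.2146]
tool_rot: [0.0, 0.576, 0.818, 0.0]
contact_force: [1.9, -0.7, 0.2]
gripper_width: 0.651
grasp_force: 0.0
```

send_rows:
  deltas: "0 0 0 0; 0 0 0 0"

```text
t: 24.2
eef_pos: [0.4941, 0.2278, 0.2135]
tool_rot: [0.001, 0.576, 0.818, 0.001]
contact_force: [0.4, -1.1, 0.0]
gripper_width: 0.65
grasp_force: 0.0
```

```bash
python3 - <<'E'
from h import *
go(.5,.2,.2,19.7);lev();lev()
p=bot.read_camera('top'); wedge(p); save(p,'t10')
cv2.imwrite('pics/t10c.png',cv2.resize(cv2.imread('pics/t10.png')[120:320,170:410],None,fx=3,fy=3))
a=cloud(p); c=a[(a[:,2]>.135)&(a[:,2]<.165)&(np.hypot(a[:,0]-.615,a[:,1]+.015)<.13)]
h=cv2.convexHull((c[:,:2]*1000).astype(np.float32))[:,0]; hx=h[h[:,0]>c[:,0].min()*1000+35]
A=np.c_[2*hx,np.ones(len(hx))]; q=np.linalg.lstsq(A,(hx**2).sum(1),rcond=None)[0]; print('circle',q[:2],np.sqrt(q[2]+q[0]**2+q[1]**2))
for n in ['top','side']:
  p=bot.read_camera(n)
  print([(f,np.round(r['xyz'],3).tolist()) for f in ['foot_left','foot_right','foot_long','nail_jar','small_tin','tape_measure','block'] for r in bot.landmark_of(p,f)[:1]])
E
```

```text
t 24.2 tcp [0.4941 0.2278 0.2135] yang 19.7 tilt z [ 0.003  0.001 -1.   ] q7 -0.39 F [ 0.4 -1.1  0. ] w 0.65 gf 0.0
  shift [-0.0281 -0.0039  0.0135] spin 0.01822270343430432
top 3177 seat slope [ 0.05 -0.01] bench [ 0.22 -0.07] 0.1487 sd 0.0013
side 1878 seat slope [ 0.14 -0.11] bench [ 0.33 -0.47] 0.1508 sd 0.0009
top 3194 seat slope [-0.04 -0.01] bench [ 0.23 -0.07] 0.1487 sd 0.0013
side 1887 seat slope [ 0.17 -0.09] bench [ 0.33 -0.47] 0.1508 sd 0.0009
0.7 [543.  88.] [ 33. 110.] axis 109.6 thin dir -112.5 slope 0.212
0.67 [ 549. -124.] [109.  37.] axis 61.4 thin dir 88.9 slope 0.172
0.23 [571. -27.] [ 62. 201.] axis 91.6 thin dir 6.2 slope 0.088
circle [628.49203323 -24.67090873] 99.36096992011822
[('foot_left', [0.554, 0.063, 0.008]), ('foot_right', [0.557, -0.117, 0.011]), ('nail_jar', [0.689, -0.162, -0.002]), ('small_tin', [0.689, 0.11, -0.002]), ('tape_measure', [0.431, 0.096, 0.0]), ('block', [0.425, -0.13, -0.0])]
[('foot_left', [0.549, 0.065, 0.009]), ('foot_long', [0.694, -0.018, 0.001]), ('small_tin', [0.688, 0.114, 0.0]), ('tape_measure', [0.438, 0.1, -0.0])]
```

View pics/t10c.png

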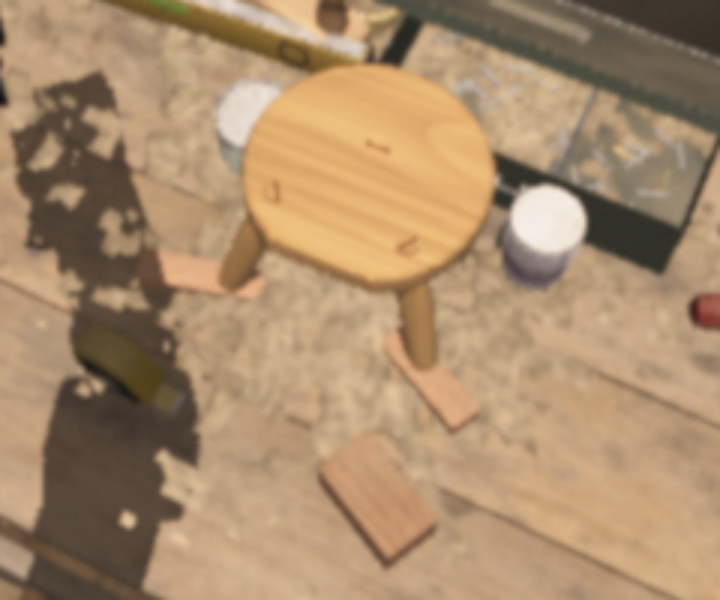

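The seat is level and both wedges are seated under their feet, at (205,275) and (430,375) in the crop. The tin, jar, tape and block have not moved, and the gripper is clear. Handing in.

```bash
python3 -c "
from station import bot
print(bot.hand_in())"
```

```text
the job is handed in; nothing more can be done
None
```

I handed the job in with the seat level to within about 0.2° on both wedges and nothing else disturbed; however, the stool slid about 12 mm during the first left push, and I did not move it back.

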